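# Touch-check a row of potato cells

### The arm

A 6-joint arm with a two-finger parallel gripper is mounted at the origin on the work surface. World frame = base frame: x ahead of the robot, y to its left, z up, the work surface at z = 0. Lengths are in mm, angles in rad, forces in N, time in s.
With the tool pointing down it reaches from about 350 to 875 mm from the base axis. Payload 4.2 kg.
Tool frame: the origin (TCP) lies midway between the tips of the shut fingers; the grasp point (between the pads) lies 19 mm behind it; z points along the fingers, x is the direction in which the jaws open and shut, and the axes are right-handed (so a half turn about z gives the same grasp; the last joint's range is limited). The gripper opens to 85 mm and grips with 20 to 120 N. Pads are 22 mm wide; open, the fingers measure 114 mm over their backs; the gripper's body (76 mm by 85 mm) begins 54 mm behind the grasp point. The pads swing forward as they close: fully open they stand 13 mm farther back than shut.
Start: joints at [-0.903, 0.385, 0.008, 0, -1.194, -0.259], TCP at [248.456, -573.471, 203.512] pointing down, gripper open.
Joint ranges: [-3.14, 3.14], [-1.21, 2.06], [-1.07, 1.41], [-3.16, 2.05], [-2.99, -0.16], [-3.1, 3.1]. Speed limits (rad/s): [2.79, 2.79, 3.14, 3.14, 3.14, 3.14].

### API

Orientations are given as a rotation vector (axis times angle).
In Python, from station import bot gives the robot as it stands.
- The arm moves only by the shell command python3 -m crank 'ROWS' [FORCE]. ROWS is text: rows parted by semicolons, each of 7 numbers parted by spaces: the turn, a rotation vector about the tool's x, y, z in degrees, then the shift along the tool's x, y, z in m, then the opening, from 0 (shut) to 1 (fully open). A call has 1 to 8 rows; each row is the pose to reach, as a shift and turn from the pose measured when the call began, along the tool's axes at that moment; what a row does not reach only later rows make up. A row lasts 1/10 s, in which the tool goes at most 50 mm and 8.59 degrees, less where a joint would pass 70% of its speed; a pose out of reach is approached as far as the arm can. A call with a gripper value outside its range is refused whole. The fingers move at their own pace and stop on an object; FORCE is the grip in N (left out, the last holds). Time passes only in rows, so rows that repeat a pose let the fingers close. It gives the time, the measured TCP pose, the force and the opening at its end, in the units of the state.
- bot.observe(): the state, without advancing time (a new reading comes with each control period).
- bot.grab_frame(name): name is "side" or "top"; returns a dict with "pixels" (400x640x3 uint8, blue, green, red), "range_z" (400x640 float32, mm along the optical axis (not along the pixel's ray), 0 where there is no reading), "camera_matrix" (3x3 intrinsics, pixels), "k1" (the pictures are not rectified: a ray, as slopes to the right and down, at radius r is drawn at 1 + k1 r^2 times it, then the intrinsics apply), "eye" and "rotation" of the camera in the world. Camera axes: x right, y down, z forward; pixel columns grow to the right and rows downward; lengths in mm; the calibration is good to about 2 mm. A picture is of the moment at which its call begins.
- bot.finish_job(): hands the job in, once; it reports no verdict.
The state is a dict: "time_s": time; "joint_positions": joint angles; "qd": joint speeds; "effort": joint torques, N m; "position": TCP position; "tool_rot": TCP orientation; "contact_force": force on the tool from outside, world axes, zero at the start; "moment": the same for the moment, N m; "finger_gap": finger opening in mm.
Only numpy, scipy, OpenCV 4.12 (cv2) and the standard library are available. Lean on these libraries where they do the work, as an engineer would, in place of code of your own. Each camera call takes 0.05 s, during which the arm holds its last target. There are 200 camera calls.

### The job

Check the row of four potato cells on the plank for loose bolts: beginning at the end where the wooden terminal block stands, go down the row with the closed fingertips and gently touch the round bolt head on top of each half potato in turn, so that each dips a few millimetres for a moment and springs back. Stay on the last bolt: the program finishes while the fingertips are still resting on it, holding it dipped by a few millimetres. Only touch: push no bolt nearly all the way down, and do not shift, tip or lift the potatoes or anything else.

Things in the scene. Friction and masses are not known exactly. Their poses are not given: they have to be found in the camera images.
- plank: plywood plank fixed to the table, 150 x 500 x 12 mm thick; origin at the centre of its underside, its y axis runs along its length and along the row of cells, z up. Its place and yaw differ each time (yaw within 0.4 rad)
- cell1: loose half potato, first in the row from the plank's +y end (y about +120 mm on it), cut face down on the plank, an oblong dome 62 mm wide along the row, 78 mm across it and 36 mm high, 160 g or so; origin at the centre of its underside, z up. A steel bolt stands upright in the middle of its top; nearer its robot-side edge a flat metal plate, 14 x 2 mm, rises only 8 mm above the potato and plays no part
- stud1_top (a point): top centre of the bolt head of cell1: steel head 22 mm across, 7 mm thick, slightly domed, with the top 27 mm above the potato (76 mm above the table); it moves with the bolt
- stud1 (a joint): how far the bolt of cell1 is pushed down, in m: 0 standing free, 0.015 at its stop. It sits on a soft spring (0.3 N to start moving, then 0.3 N per mm) and springs back when let go. A dip of 1 to 12 mm under the fingers is a light touch; more than 12 mm is too hard
- cell2: loose half potato, second in the row from the plank's +y end (y about +40 mm on it), cut face down on the plank, an oblong dome 68 mm wide along the row, 84 mm across it and 41 mm high, 160 g or so; origin at the centre of its underside, z up. A steel bolt stands upright in the middle of its top; nearer its robot-side edge a flat metal plate, 14 x 2 mm, rises only 8 mm above the potato and plays no part
- stud2_top (a point): top centre of the bolt head of cell2: steel head 22 mm across, 7 mm thick, slightly domed, with the top 27 mm above the potato (80 mm above the table); it moves with the bolt
- stud2 (a joint): how far the bolt of cell2 is pushed down, in m: 0 standing free, 0.015 at its stop. It sits on a soft spring (0.3 N to start moving, then 0.3 N per mm) and springs back when let go. A dip of 1 to 12 mm under the fingers is a light touch; more than 12 mm is too hard
- cell3: loose half potato, third in the row from the plank's +y end (y about -40 mm on it), cut face down on the plank, an oblong dome 60 mm wide along the row, 76 mm across it and 39 mm high, 160 g or so; origin at the centre of its underside, z up. A steel bolt stands upright in the middle of its top; nearer its robot-side edge a flat metal plate, 14 x 2 mm, rises only 8 mm above the potato and plays no part
- stud3_top (a point): top centre of the bolt head of cell3: steel head 22 mm across, 7 mm thick, slightly domed, with the top 27 mm above the potato (78 mm above the table); it moves with the bolt
- stud3 (a joint): how far the bolt of cell3 is pushed down, in m: 0 standing free, 0.015 at its stop. It sits on a soft spring (0.3 N to start moving, then 0.3 N per mm) and springs back when let go. A dip of 1 to 12 mm under the fingers is a light touch; more than 12 mm is too hard
- cell4: loose half potato, fourth in the row from the plank's +y end (y about -120 mm on it), cut face down on the plank, an oblong dome 66 mm wide along the row, 82 mm across it and 35 mm high, 160 g or so; origin at the centre of its underside, z up. A steel bolt stands upright in the middle of its top; nearer its robot-side edge a flat metal plate, 14 x 2 mm, rises only 8 mm above the potato and plays no part
- stud4_top (a point): top centre of the bolt head of cell4: steel head 22 mm across, 7 mm thick, slightly domed, with the top 27 mm above the potato (74 mm above the table); it moves with the bolt
- stud4 (a joint): how far the bolt of cell4 is pushed down, in m: 0 standing free, 0.015 at its stop. It sits on a soft spring (0.3 N to start moving, then 0.3 N per mm) and springs back when let go. A dip of 1 to 12 mm under the fingers is a light touch; more than 12 mm is too hard
- terminal: terminal block: loose wooden block 60 x 50 x 30 mm with an upright steel post and wing nut, 62 mm high in all; stands on the plank at one end of the row (either end), about 85 mm from the nearest bolt; it marks where to start. Origin at the centre of its underside
- jar: loose open glass jar, 60 mm across, 95 mm high, standing on the plank at the other end of the row from the terminal block; origin at the centre of its underside
- potato: whole potato about 62 mm across and 50 mm high, loose on the table on the robot's side of the plank; to be left alone
- can: closed light-coloured tin with a paper label, 66 mm across, 75 mm high, loose on the table beyond the plank; to be left alone
- driver: screwdriver lying loose on the table on the robot's side of the plank; to be left alone
- pot: small open terracotta pot, 80 mm across, 70 mm high, loose on the table beyond the plank; to be left alone
- bowl: steel bowl, 220 mm across, 85 mm high, loose on the table far to the robot's left; to be left alone
Mind the look-alikes: they are no part of the job. What is shaped like the cell3 but blue or purple is not meant.

How it is judged (in metres and radians):
On the way, in this order (a step that is already met when the one before it is completed fails the run):
1. the first bolt head, counted from the terminal block, is touched lightly by the fingers (((y of terminal in the frame of plank above 0 m and (value of joint stud1 between 0.001 and 0.012 m and contact force between cell1 and the fingers above 0.2 N)) or (y of terminal in the frame of plank below 0 m and (value of joint stud4 between 0.001 and 0.012 m and contact force between cell4 and the fingers above 0.2 N)))), for 0.1 s.
2. the second bolt head, counted from the terminal block, is touched lightly by the fingers (((y of terminal in the frame of plank above 0 m and (value of joint stud2 between 0.001 and 0.012 m and contact force between cell2 and the fingers above 0.2 N)) or (y of terminal in the frame of plank below 0 m and (value of joint stud3 between 0.001 and 0.012 m and contact force between cell3 and the fingers above 0.2 N)))), for 0.1 s.
3. the third bolt head, counted from the terminal block, is touched lightly by the fingers (((y of terminal in the frame of plank above 0 m and (value of joint stud3 between 0.001 and 0.012 m and contact force between cell3 and the fingers above 0.2 N)) or (y of terminal in the frame of plank below 0 m and (value of joint stud2 between 0.001 and 0.012 m and contact force between cell2 and the fingers above 0.2 N)))), for 0.1 s.
4. the last bolt head, counted from the terminal block, is touched lightly by the fingers (((y of terminal in the frame of plank above 0 m and (value of joint stud4 between 0.001 and 0.012 m and contact force between cell4 and the fingers above 0.2 N)) or (y of terminal in the frame of plank below 0 m and (value of joint stud1 between 0.001 and 0.012 m and contact force between cell1 and the fingers above 0.2 N)))), for 0.1 s.
At the end, for the whole second after the job is handed in: The fingers still rest on the bolt farthest from the terminal block, dipped 1 to 12 mm; the other bolts have sprung back (under 1 mm); each potato is within 12 mm of its place and tilted under 0.15 rad; all other loose things are within 20 mm of theirs (((y of terminal in the frame of plank above 0 m and (value of joint stud4 between 0.001 and 0.012 m and contact force between cell4 and the fingers above 0.2 N) and value of joint stud1 below 0.001 m) or (y of terminal in the frame of plank below 0 m and (value of joint stud1 between 0.001 and 0.012 m and contact force between cell1 and the fingers above 0.2 N) and value of joint stud4 below 0.001 m)) and value of joint each of stud2, stud3 below 0.001 m and distance of each of cell1, cell2, cell3, cell4 from where it was at the start of the episode below 0.012 m and angle between each of cell1, cell2, cell3, cell4's own z axis and vertical below 0.15 rad and distance of each of terminal, jar, potato, can, driver, pot, bowl from where it was at the start of the episode below 0.02 m); the arm keeps its last pose, push and grip.
It fails at once if a bolt is pushed down more than 12 mm (value of joint any of stud1, stud2, stud3, stud4 above 0.012 m).
It fails at once if a potato is lifted more than 6 mm off the plank (height (world z) of any of cell1, cell2, cell3, cell4 above 0.018 m).
It fails at once if a potato is shifted by more than 12 mm or tipped by more than 0.2 rad (distance of any of cell1, cell2, cell3, cell4 from where it was at the start of the episode above 0.012 m or angle between any of cell1, cell2, cell3, cell4's own z axis and vertical above 0.2 rad).
It fails at once if the terminal block, jar or another loose thing is moved more than 20 mm (distance of any of terminal, jar, potato, can, driver, pot, bowl from where it was at the start of the episode above 0.02 m).
It also fails if it takes over 45 s, if anything falls off the work surface, if the arm or the gripper's body presses on something with over 40 N, if the wrist force passes 120 N, or if a joint passes its speed limit or range.

## Working session

There is one attempt and no reset: what is moved stays moved. The work goes in short steps, Python scripts to look and compute and a shell command to move; the robot and the scene stay as the last step left them, time stands still between calls to the robot, and variables do not carry over. Pictures are saved under pics/ and viewed, about 8 in all and at most 12, crops included, and the job is handed in when it is done.

```bash
mkdir -p pics; cat > h.py <<'E'
import numpy as np,cv2
from station import bot
def cloud(f):
    K=f["camera_matrix"];z=f["range_z"];h,w=z.shape
    uv=np.mgrid[0:h,0:w][::-1].reshape(2,-1).T.astype(np.float32)
    n=cv2.undistortPoints(uv[:,None],np.array(K,float),np.array([f["k1"],0,0,0.]))[:,0]
    c=np.c_[n,np.ones(len(n))]*z.reshape(-1,1)
    return (c@np.array(f["rotation"]).T+np.array(f["eye"])).reshape(h,w,3)
E
python3 - <<'E'
from h import *
print(bot.observe())
for n in("top","side"):
    f=bot.grab_frame(n);np.savez("%s.npz"%n,p=f["pixels"],c=cloud(f),z=f["range_z"]);cv2.imwrite("pics/%s0.png"%n,f["pixels"])
    print(n,f["camera_matrix"],f["k1"],f["eye"],f["rotation"])
E
```

```text
{'time_s': 0.0, 'joint_positions': array([-9.03424458e-01,  3.85569763e-01,  6.63019587e-03, -4.81670541e-04,
       -1.19397885e+00, -2.58566628e-01]), 'qd': array([ 8.65092472e-04,  1.74936813e-03, -1.00711187e-03, -6.26629257e-04,
        2.61997366e-05,  9.02844263e-04]), 'effort': array([ 3.08876515e-04, -3.92286158e+01,  1.88396913e+01,  4.18591216e+00,
       -4.61965450e-03, -9.39019060e-06]), 'position': array([ 248.18737143, -572.91896116,  202.4179445 ]), 'tool_rot': array([-1.72348933e+00, -2.62439219e+00, -1.72221417e-03]), 'contact_force': array([-0.29375137,  0.48882551, -0.8886141 ]), 'moment': array([ 0.0075792 , -0.02958866,  0.01985912]), 'finger_gap': 85.32161799040519}Traceback (most recent call last):
  File "<stdin>", line 4, in <module>
  File "h.py", line 8, in cloud
    return (c@np.array(f["rotation"]).T+np.array(f["eye"])).reshape(h,w,3)
            ~~~~~~~~~~~~~~~~~~~~~~~~~~~^~~~~~~~~~~~~~~~~~~
ValueError: operands could not be broadcast together with shapes (256000,) (3,)
```

```bash
sed -i 's/np.array(f\["rotation"\]).T/cv2.Rodrigues(np.array(f["rotation"],float))[0].T/' h.py
python3 - <<'E'
from h import *
for n in("top","side"):
    f=bot.grab_frame(n);np.savez("%s.npz"%n,p=f["pixels"],c=cloud(f),z=f["range_z"]);cv2.imwrite("pics/%s0.png"%n,f["pixels"])
    print(n,f["camera_matrix"],f["k1"],f["eye"],f["rotation"])
E
```

```text
top [[404.1789562    0.         317.89226506]
 [  0.         404.1789562  195.55600678]
 [  0.           0.           1.        ]] -0.03769077015172383 [ 507.84805465  215.78593557 1033.24457879] [-2.16537177  2.22863038 -0.11070511]
side [[506.63765361   0.         319.15186595]
 [  0.         506.63765361 203.84934917]
 [  0.           0.           1.        ]] -0.10231067191794044 [ -65.47485212 1137.97808035  829.10917706] [-0.72419842  2.43310226 -1.30121451]
```

View pics/top0.png

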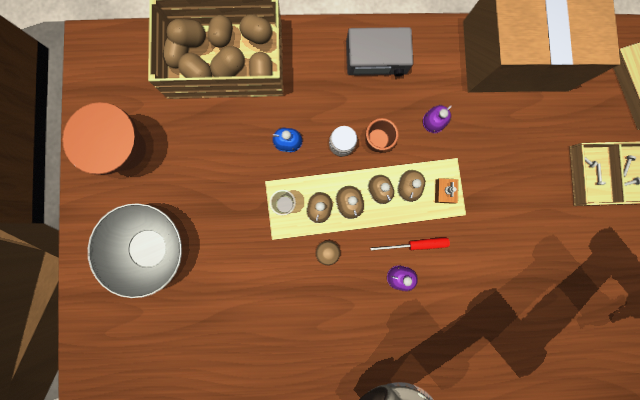

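View pics/side0.png

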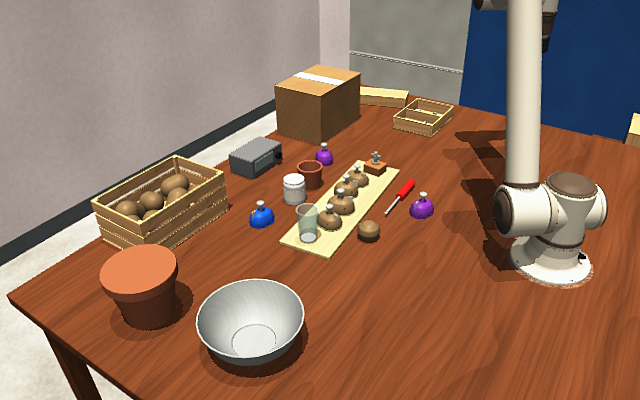

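Top view: the row of brown cells has bolt heads at about (416,183), (385,187), (350,202) and (319,207). The terminal block is at (447,190) and the jar at (284,203), so the order looks like cell4, 3, 2, 1. Look-alikes to leave alone are blue (287,138), purple (437,118) and (403,279), and the plain potato (328,253). Next I measure the heads and take a close crop.

```bash
python3 - <<'E'
from h import *
from scipy import ndimage as N
d=np.load("top.npz");c=d["c"];p=d["p"]
m=np.zeros(c.shape[:2],bool);m[155:240,262:470]=1
print("plank z",np.median(c[225:232,290:300,2]),"table z",np.median(c[300:310,300:330,2]))
for n in("top","side"):
    d=np.load(n+".npz");c=d["c"]
    # plank region by world coords
    t=np.load("top.npz")["c"]
    sel=(c[...,2]>63)&(c[...,2]<100)&(c[...,0]>380)&(c[...,0]<640)&(c[...,1]>-150)&(c[...,1]<330)
    l,k=N.label(sel,np.ones((3,3)))
    for i in range(1,k+1):
        q=c[l==i]
        if len(q)>4:
            r,cc=np.where(l==i);print(n,len(q),"px",cc.mean().round(1),r.mean().round(1),q.mean(0).round(1),"mid",((q.max(0)+q.min(0))/2).round(1),"ext",np.ptp(q,0).round(1),"z95",np.percentile(q[:,2],95).round(1))
y=np.load("top.npz")["p"][150:245,260:470];cv2.imwrite("pics/crop.png",cv2.resize(y,None,fx=3.8,fy=3.8,interpolation=cv2.INTER_CUBIC))
E
```

```text
plank z 11.73005461896446 table z -0.24452226049947967
top 65 px 416.2 183.0 [601.6 -49.5  72.8] mid [601.7 -49.8  72.6] ext [19.9 20.2  8. ] z95 75.6
top 63 px 452.2 189.0 [ 584.7 -136.5   74.2] mid [ 585.2 -136.5   73.7] ext [35.1 13.1 19.9] z95 82.9
top 65 px 384.6 186.8 [594.2  28.2  76.7] mid [593.8  27.5  75.7] ext [19.3 21.4 10.6] z95 79.9
top 82 px 278.2 198.5 [573.  282.3  81.2] mid [564.4 273.6  81.2] ext [46.6 48.8 36.2] z95 96.9
top 65 px 351.9 200.1 [564.4 108.1  78.6] mid [564.7 107.7  78.3] ext [19.3 19.5  7.7] z95 81.2
top 64 px 319.2 206.0 [552.7 185.9  73.6] mid [552.8 186.3  73.4] ext [19.3 19.2  7.8] z95 76.7
side 51 px 375.5 155.1 [ 583.8 -137.6   72.6] mid [ 585.2 -139.2   74.8] ext [33.  15.6 23.1] z95 84.6
side 31 px 357.2 165.2 [599.7 -48.8  73.1] mid [601.5 -51.6  71.9] ext [23.9 22.6 15.9] z95 78.0
side 34 px 346.2 175.7 [592.8  27.6  75.7] mid [593.8  26.1  73.3] ext [16.8 19.7 17.8] z95 81.6
side 40 px 340.5 190.4 [562.4 108.9  78. ] mid [563.4 107.3  73.7] ext [19.6 22.9 20.3] z95 82.5
side 40 px 329.3 205.8 [550.5 185.7  73.7] mid [551.3 184.8  71.3] ext [22.2 19.2 13.3] z95 77.6
side 128 px 307.3 210.1 [575.5 252.5  88.7] mid [570.2 259.4  86.4] ext [39.7 37.2 26.7] z95 99.3
side 237 px 307.8 221.9 [549.7 287.8  82.1] mid [557.7 278.7  81.4] ext [52.3 44.9 36.8] z95 98.4
```

View pics/crop.png

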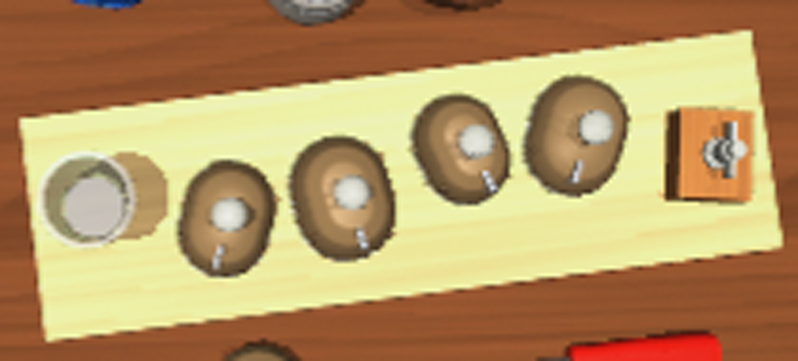

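Crop confirms it: brown cells, bolt heads light grey, terminal at the -y end, jar at +y. The heads measure 74.0/78/80/76 mm against the expected heights and are spaced about 80 mm apart. Order is cell4 → 3 → 2 → 1. Compute the shift in tool axes.

```bash
cat > go.py <<'E'
from h import *
import sys
o=bot.observe();R=cv2.Rodrigues(o["tool_rot"])[0]
T={4:(601.6,-49.7,74),3:(594,27.7,78),2:(564.4,107.9,80),1:(552.7,186,76)}
print(o["time_s"],o["position"].round(1),"F",o["contact_force"].round(2),"gap",round(o["finger_gap"],1),"zaxis",R[:,2].round(3))
for k in T: print(k,"shift mm",(R.T@(np.array(T[k])-o["position"])).round(1))
E
python3 go.py
```

```text
0.15 [ 248.3 -573.   202.6] F [ 0.34  1.02 -0.52] gap 85.4 zaxis [-0.001  0.002 -1.   ]
4 shift mm [339.6 532.2 129.2]
3 shift mm [413.7 556.  125.3]
2 shift mm [499.  560.7 123.4]
1 shift mm [575.3 581.  127.6]
```

```bash
python3 -m crank '0 0 0 0.027 0.042 0 0;0 0 0 0.054 0.084 0 0;0 0 0 0.081 0.126 0 0;0 0 0 0.108 0.168 0 0;0 0 0 0.135 0.210 0 0;0 0 0 0.162 0.252 0 0;0 0 0 0.189 0.294 0 0;0 0 0 0.2 0.31 0 0' 20; python3 go.py
```

```text
time_s: 0.95
position: [454.9, -263.3, 202.9]
tool_rot: [-1.719, -2.628, -0.002]
contact_force: [-0.4, -0.2, -0.3]
finger_gap: -0.2
0.95 [ 454.9 -263.3  202.9] F [-0.43 -0.18 -0.32] gap -0.2 zaxis [-0.     0.002 -1.   ]
4 shift mm [136.6 219.9 129.2]
3 shift mm [210.6 244.  125.4]
2 shift mm [295.9 249.  123.5]
1 shift mm [372.2 269.6 127.7]
```

```bash
python3 -m crank '0 0 0 0.025 0.041 0.01 0;0 0 0 0.05 0.082 0.03 0;0 0 0 0.075 0.123 0.05 0;0 0 0 0.1 0.164 0.07 0;0 0 0 0.125 0.203 0.09 0;0 0 0 0.1366 0.2199 0.1 0;0 0 0 0.1366 0.2199 0.11 0;0 0 0 0.1366 0.2199 0.11 0'; python3 go.py
python3 - <<'E'
from h import *
f=bot.grab_frame("side");cv2.imwrite("pics/s1.png",cv2.resize(f["pixels"][100:250,250:450],None,fx=4,fy=4,interpolation=cv2.INTER_CUBIC))
E
```

```text
time_s: 1.75
position: [600.2, -49.3, 91.0]
tool_rot: [-1.716, -2.626, 0.003]
contact_force: [-0.6, -0.5, 0.0]
finger_gap: -0.1
1.75 [600.2 -49.3  91. ] F [-0.62 -0.52  0.04] gap -0.1 zaxis [-0.005  0.001 -1.   ]
4 shift mm [-1.   1.2 16.9]
3 shift mm [72.9 25.3 13.1]
2 shift mm [158.3  30.4  11.4]
1 shift mm [234.5  51.1  15.5]
```

View pics/s1.png

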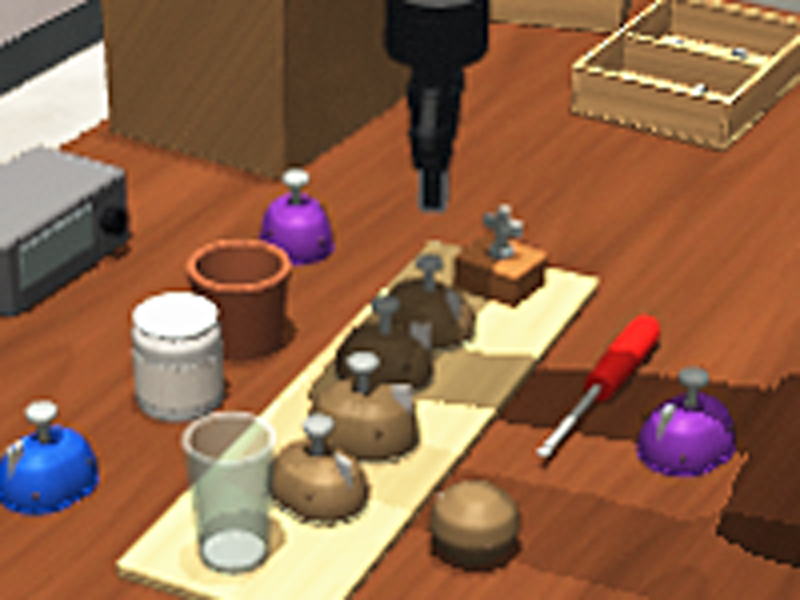

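The side crop shows the fingertips (432,205) in line with cell4's head (430,260). The gap looks bigger than the 17 mm computed, so I'll measure it with depth.

```bash
python3 go.py|head -1; python3 - <<'E'
from h import *
f=bot.grab_frame("side");c=cloud(f)
for r in range(140,172): 
    q=c[r,352:364]; i=np.argmin(f["range_z"][r,352:364]+1e5*(f["range_z"][r,352:364]==0)); print(r,352+i,q[i].round(0),end="; ")
f=bot.grab_frame("top");c=cloud(f)
s=(abs(c[...,0]-600)<70)&(abs(c[...,1]+50)<70)&(c[...,2]>85);q=c[s];print("\n",len(q),q.min(0),q.max(0))
E
python3 go.py|head -1
```

```text
1.8 [600.6 -50.   92.3] F [0.63 0.29 0.98] gap 0.2 zaxis [-0.003  0.001 -1.   ]
140 361 [574. -22. 176.]; 141 361 [577. -27. 171.]; 142 359 [589. -37. 159.]; 143 360 [587. -40. 156.]; 144 357 [594. -34. 153.]; 145 360 [587. -40. 149.]; 146 357 [594. -34. 146.]; 147 359 [589. -37. 143.]; 148 360 [587. -40. 139.]; 149 356 [597. -35. 135.]; 150 359 [588. -37. 134.]; 151 360 [588. -43. 127.]; 152 354 [ 716. -232.    5.]; 153 363 [ 684. -238.    8.]; 154 362 [ 684. -230.    7.]; 155 361 [ 685. -226.    5.]; 156 357 [ 693. -213.    4.]; 157 363 [ 672. -218.    4.]; 158 352 [ 699. -188.    6.]; 159 352 [ 697. -185.    4.]; 160 360 [ 661. -178.   14.]; 161 363 [ 646. -171.   17.]; 162 359 [ 656. -162.   15.]; 163 357 [603. -54.  77.]; 164 357 [599. -47.  78.]; 165 359 [591. -45.  78.]; 166 359 [590. -44.  75.]; 167 358 [592. -41.  73.]; 168 358 [597. -49.  64.]; 169 357 [602. -53.  57.]; 170 357 [598. -46.  58.]; 171 356 [603. -49.  51.]; 
 4109 [546.77414014 -90.77055271 314.88501709] [640.94835684  19.97574181 483.26426735]
1.9 [601.4 -50.7  93.9] F [0.49 0.38 0.07] gap 0.2 zaxis [ 0.     0.002 -1.   ]
```

```bash
cat > tip.py <<'E'
from h import *
f=bot.grab_frame("side");K=np.array(f["camera_matrix"],float);R=cv2.Rodrigues(np.array(f["rotation"],float))[0]
def proj(P): return cv2.projectPoints(np.array(P,float).reshape(-1,3),cv2.Rodrigues(R.T)[0],-R.T@np.array(f["eye"]),K,np.array([f["k1"],0,0,0.]))[0][:,0].round(1)
o=bot.observe();p=o["position"];print("tcp",p.round(1),proj([p,p+[0,0,15],p+[0,0,30]]).tolist())
E
cat > force.py <<'E'
from h import *
F=[];P=[]
for i in range(8):
    bot.grab_frame("side");o=bot.observe();F.append(o["contact_force"]);P.append(o["position"])
print("F mean",np.mean(F,0).round(2),"sd",np.std(F,0).round(2),"pos",np.mean(P,0).round(2),np.std(P,0).round(2),o["time_s"])
E
python3 tip.py; python3 force.py
```

```text
tcp [601.6 -50.8  94.2] [[357.1, 158.7], [357.2, 154.3], [357.3, 149.9]]
F mean [-0.27 -0.    0.14] sd [0.28 0.58 0.23] pos [601.66 -50.33  93.98] [0.04 0.27 0.31] 2.35
```

```bash
cat > zoom.py <<'E'
from h import *
import sys
f=bot.grab_frame("side");cv2.imwrite("pics/%s.png"%sys.argv[1],cv2.resize(f["pixels"][130:190,325:395],None,fx=9,fy=9,interpolation=cv2.INTER_NEAREST))
E
python3 zoom.py z1
```

```text
(no output)
```

View pics/z1.png

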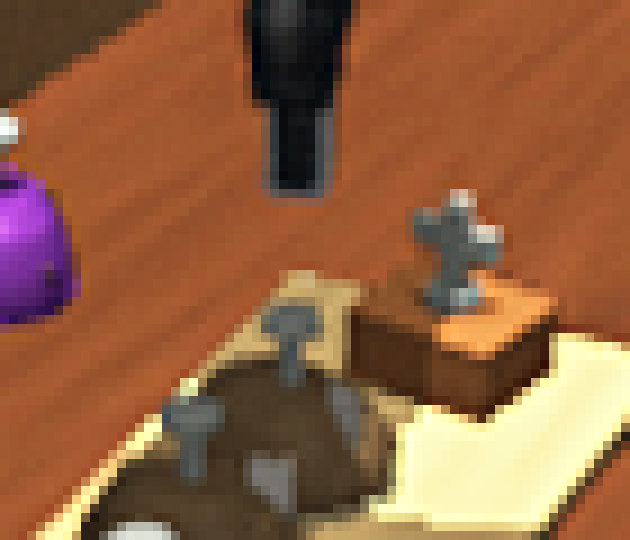

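Zoom: fingertips end at row ~152, where the reported TCP projects to 158.7, so the real tip is apparently about 25–30 mm higher than reported. The head is at row ~164. I'll descend stepwise, checking picture and force. The first step is safe under either reading.

```bash
cat >> tip.py <<'E'
# near (finger) pixels: depth points close to the tool axis in x,y
c=cloud(f);s=(np.hypot(c[...,0]-p[0],c[...,1]-p[1])<26)&(c[...,2]>60)
r,cc=np.where(s);q=c[s]
z=np.sort(q[:,2]);g=np.argmax(np.diff(z));print("z below gap",z[g].round(1),"above",z[g+1:g+6].round(1));a=q[:,2]>z[g];print("tip rows max",r[a].max(),"head rows",r[~a].min(),r[~a].max(),"finger xy mean",q[a][:,:2].mean(0).round(1))
E
python3 -m crank '0 0 0 0 0 0.005 0;0 0 0 0 0 0.01 0;0 0 0 0 0 0.015 0;0 0 0 0 0 0.015 0;0 0 0 0 0 0.015 0';python3 tip.py; python3 force.py
```

```text
time_s: 2.9
position: [601.5, -49.9, 78.1]
tool_rot: [-1.719, -2.628, -0.002]
contact_force: [0.4, -0.7, 0.5]
finger_gap: 0.2
tcp [601.7 -49.8  78.3] [[356.8, 163.4], [356.9, 159.1], [357.0, 154.7]]
z below gap 268.4 above [461.9 462.2 463.5 463.6 463.7]
tip rows max 40 head rows 106 168 finger xy mean [601.3 -41.8]
F mean [-0.02 -0.05 -0.08] sd [0.39 0.41 0.58] pos [601.74 -49.82  78.58] [0.05 0.01 0.05] 3.35
```

```bash
cat > tip.py <<'E'
from h import *
f=bot.grab_frame("side");o=bot.observe();p=o["position"];c=cloud(f)
s=(np.hypot(c[...,0]-p[0],c[...,1]-p[1])<26)&(c[...,2]>55)&(c[...,2]<180)
print("tcp",p.round(1))
for r in np.where(s.any(1))[0]:
    print(r,c[r][s[r]].mean(0).round(0)[:3].astype(int),s[r].sum(),end="; ")
E
python3 tip.py
```

```text
tcp [601.6 -49.8  78.5]
135 [591 -46 178] 3; 136 [596 -43 175] 2; 137 [582 -44 175] 2; 138 [581 -39 174] 1; 139 [581 -43 169] 2; 140 [580 -39 168] 1; 141 [589 -58 154] 2; 142 [586 -50 155] 1; 143 [587 -36 157] 3; 144 [596 -25 157] 1; 146 [595 -42 143] 7; 147 [596 -44 138] 7; 148 [595 -44 135] 7; 149 [595 -43 132] 7; 150 [594 -41 130] 7; 151 [594 -41 127] 7; 152 [596 -41 123] 8; 153 [595 -41 120] 8; 154 [597 -44 114] 8; 155 [596 -46 111] 7; 163 [603 -57  76] 4; 164 [602 -52  75] 7; 165 [599 -47  75] 7; 166 [600 -48  71] 7; 167 [596 -45  70] 4; 168 [600 -49  63] 3; 169 [603 -54  57] 3; 170 [599 -48  57] 1; 172 [581 -47  56] 1;
```

The tip is at z ≈ 109 with TCP reading 78.5, so the offset is about +30 mm. Contact should come near TCP z ≈ 44. Moving to TCP ≈ 56, then smaller steps.

```bash
python3 -m crank '0 0 0 0 0 0.006 0;0 0 0 0 0 0.012 0;0 0 0 0 0 0.018 0;0 0 0 0 0 0.022 0;0 0 0 0 0 0.022 0;0 0 0 0 0 0.022 0';python3 tip.py; python3 force.py
```

```text
time_s: 4.0
position: [601.7, -49.8, 56.3]
tool_rot: [-1.719, -2.628, -0.002]
contact_force: [-0.5, -0.2, 0.8]
finger_gap: 0.2
tcp [601.8 -49.8  56.6]
133 [585 -64 179] 1; 134 [584 -63 176] 1; 136 [596 -36 178] 2; 137 [592 -32 177] 2; 138 [607 -30 171] 2; 139 [600 -37 167] 4; 140 [594 -38 165] 6; 141 [593 -40 161] 7; 142 [581 -41 160] 3; 143 [583 -44 155] 3; 144 [581 -39 155] 2; 145 [582 -42 150] 3; 146 [591 -60 136] 1; 147 [589 -56 135] 1; 148 [590 -58 131] 1; 149 [586 -52 131] 1; 150 [589 -35 134] 2; 152 [596 -28 129] 2; 153 [597 -43 118] 8; 154 [596 -43 115] 8; 155 [595 -41 113] 8; 156 [596 -42 109] 8; 157 [595 -41 106] 8; 158 [595 -41 103] 8; 159 [595 -42  99] 8; 160 [595 -42  96] 8; 161 [595 -42  92] 8; 162 [596 -45  87] 6; 163 [604 -58  75] 4; 164 [602 -51  75] 7; 165 [599 -47  75] 7; 166 [599 -47  71] 7; 167 [596 -45  70] 4; 168 [601 -51  62] 3; 169 [602 -53  57] 2; 170 [601 -50  55] 2; 172 [578 -42  59] 1; F mean [-0.03 -0.14  0.26] sd [0.51 0.48 0.38] pos [601.79 -49.77  56.73] [0.07 0.01 0.06] 4.45
```

```bash
python3 -m crank '0 0 0 0 0 0.004 0;0 0 0 0 0 0.008 0;0 0 0 0 0 0.012 0;0 0 0 0 0 0.012 0;0 0 0 0 0 0.012 0';python3 force.py;python3 -m crank '0 0 0 0 0 0.002 0;0 0 0 0 0 0.004 0;0 0 0 0 0 0.004 0';python3 force.py
```

```text
time_s: 4.95
position: [601.5, -49.8, 44.5]
tool_rot: [-1.719, -2.628, -0.002]
contact_force: [-0.9, 0.1, 2.5]
finger_gap: 0.4
F mean [-0.71  0.22  0.91] sd [0.33 0.34 0.32] pos [601.56 -49.79  44.7 ] [0.02 0.01 0.04] 5.35
time_s: 5.65
position: [601.8, -49.8, 40.6]
tool_rot: [-1.719, -2.629, -0.003]
contact_force: [0.6, -0.9, 2.2]
finger_gap: -0.1
F mean [-0.1   0.31  2.23] sd [0.38 0.51 0.57] pos [601.77 -49.77  40.81] [0.01 0.02 0.04] 6.05
```

Force 2.2 N means a dip of about 5.6 mm, with contact at TCP z ≈ 46.4 and a tip offset of 27.6 mm. Cell4 is touched. Now lift and go to cell3.

```bash
python3 -m crank '0 0 0 0 0 -0.01 0;0 0 0 0 0 -0.03 0;0 0 0 0 0 -0.045 0;0 0 0 0 0 -0.045 0;0 0 0 0 0 -0.045 0'; python3 go.py
```

```text
time_s: 6.55
position: [601.5, -49.8, 85.8]
tool_rot: [-1.72, -2.628, -0.004]
contact_force: [-0.9, -0.1, 0.3]
finger_gap: -0.0
6.55 [601.5 -49.8  85.8] F [-0.93 -0.07  0.28] gap -0.0 zaxis [ 0.001  0.002 -1.   ]
4 shift mm [-0.   0.1 11.8]
3 shift mm [74.  24.2  8. ]
2 shift mm [159.3  29.2   6.2]
1 shift mm [235.5  49.7  10.3]
```

```bash
python3 -m crank '0 0 0 0.025 0.008 0 0;0 0 0 0.05 0.016 0 0;0 0 0 0.074 0.0242 0 0;0 0 0 0.074 0.0242 0.01 0;0 0 0 0.074 0.0242 0.02 0;0 0 0 0.074 0.0242 0.028 0;0 0 0 0.074 0.0242 0.03 0;0 0 0 0.074 0.0242 0.03 0'; python3 force.py; python3 go.py
```

```text
time_s: 7.35
position: [593.6, 26.9, 55.1]
tool_rot: [-1.721, -2.626, -0.002]
contact_force: [-0.5, 0.5, 0.4]
finger_gap: 0.2
F mean [-0.22  0.25 -0.05] sd [0.52 0.4  0.46] pos [594.28  27.57  56.26] [0.11 0.23 0.25] 7.75
7.75 [594.2  27.8  56.3] F [0.18 0.1  0.23] gap -0.3 zaxis [ 0.001  0.003 -1.   ]
4 shift mm [-74.  -24.2 -17.9]
3 shift mm [  0.   -0.2 -21.7]
2 shift mm [ 85.4   4.8 -23.5]
1 shift mm [161.6  25.3 -19.3]
```

```bash
python3 -m crank '0 0 0 0 0 0.003 0;0 0 0 0 0 0.006 0;0 0 0 0 0 0.009 0;0 0 0 0 0 0.01 0;0 0 0 0 0 0.01 0;0 0 0 0 0 0.01 0'; python3 force.py
```

```text
time_s: 8.35
position: [594.3, 27.9, 46.5]
tool_rot: [-1.72, -2.629, -0.005]
contact_force: [0.2, 0.4, 1.1]
finger_gap: 0.2
F mean [0.26 0.05 1.54] sd [0.45 0.52 0.39] pos [594.33  27.9   46.46] [0.01 0.01 0.04] 8.75
```

Cell3 dipped about 4 mm, matching the prediction. On to cell2.

```bash
python3 -m crank '0 0 0 0 0 -0.01 0;0 0 0 0 0 -0.03 0;0 0 0 0 0 -0.04 0;0 0 0 0 0 -0.04 0;0 0 0 0 0 -0.04 0'; python3 go.py
```

```text
time_s: 9.25
position: [593.9, 27.8, 86.3]
tool_rot: [-1.72, -2.628, -0.005]
contact_force: [0.3, 0.6, -0.6]
finger_gap: -0.0
9.25 [593.9  27.8  86.3] F [ 0.26  0.56 -0.59] gap -0.0 zaxis [ 0.001  0.003 -1.   ]
4 shift mm [-74.1 -23.9  12. ]
3 shift mm [-0.1  0.1  8.3]
2 shift mm [85.2  5.   6.5]
1 shift mm [161.5  25.5  10.7]
```

```bash
python3 -m crank '0 0 0 0.028 0.002 0 0;0 0 0 0.056 0.004 0 0;0 0 0 0.085 0.005 0 0;0 0 0 0.085 0.005 0.01 0;0 0 0 0.085 0.005 0.02 0;0 0 0 0.085 0.005 0.028 0;0 0 0 0.085 0.005 0.028 0;0 0 0 0.085 0.005 0.028 0'; python3 force.py; python3 go.py
```

```text
time_s: 10.05
position: [564.5, 106.9, 57.9]
tool_rot: [-1.722, -2.626, -0.003]
contact_force: [0.4, 0.4, 0.2]
finger_gap: 0.2
F mean [ 0.29 -0.19  0.3 ] sd [0.41 0.5  0.58] pos [564.81 107.56  58.76] [0.11 0.21 0.16] 10.45
10.45 [564.6 107.8  58.8] F [-0.25  0.68  1.14] gap -0.1 zaxis [ 0.002  0.003 -1.   ]
4 shift mm [-159.1  -29.   -15.7]
3 shift mm [-85.1  -5.  -19.5]
2 shift mm [  0.2  -0.1 -21.2]
1 shift mm [ 76.5  20.4 -17. ]
```

Contact should be at TCP z 52.4; press to about 47.8.

```bash
python3 -m crank '0 0 0 0 0 0.003 0;0 0 0 0 0 0.006 0;0 0 0 0 0 0.009 0;0 0 0 0 0 0.011 0;0 0 0 0 0 0.011 0;0 0 0 0 0 0.011 0'; python3 force.py;python3 -m crank '0 0 0 0 0 -0.01 0;0 0 0 0 0 -0.03 0;0 0 0 0 0 -0.04 0;0 0 0 0 0 -0.04 0;0 0 0 0 0 -0.04 0'; python3 go.py
```

```text
time_s: 11.05
position: [564.7, 107.9, 47.9]
tool_rot: [-1.72, -2.628, -0.006]
contact_force: [-0.2, -0.5, 2.2]
finger_gap: 0.1
F mean [-0.37 -0.13  1.7 ] sd [0.65 0.55 0.36] pos [564.71 107.86  47.91] [0.01 0.01 0.03] 11.45
time_s: 11.95
position: [564.3, 107.7, 87.7]
tool_rot: [-1.721, -2.627, -0.006]
contact_force: [0.2, 0.1, -0.0]
finger_gap: 0.1
11.95 [564.3 107.7  87.7] F [ 0.2   0.07 -0.03] gap 0.1 zaxis [ 0.002  0.004 -1.   ]
4 shift mm [-159.2  -28.7   13.2]
3 shift mm [-85.2  -4.7   9.5]
2 shift mm [0.1 0.2 7.7]
1 shift mm [76.4 20.7 12. ]
```

Cell2 dipped about 4.6 mm. Last one, cell1: contact expected at TCP z 48.4.

```bash
python3 -m crank '0 0 0 0.025 0.007 0 0;0 0 0 0.05 0.014 0 0;0 0 0 0.0764 0.0207 0 0;0 0 0 0.0764 0.0207 0.012 0;0 0 0 0.0764 0.0207 0.024 0;0 0 0 0.0764 0.0207 0.032 0;0 0 0 0.0764 0.0207 0.032 0;0 0 0 0.0764 0.0207 0.032 0'; python3 force.py; python3 go.py
```

```text
time_s: 12.75
position: [552.8, 185.2, 55.5]
tool_rot: [-1.722, -2.626, -0.005]
contact_force: [-1.0, 1.1, 0.5]
finger_gap: 0.0
F mean [ 0.11 -0.39  0.45] sd [0.24 0.6  0.58] pos [553.11 185.94  56.4 ] [0.12 0.2  0.15] 13.15
13.15 [552.9 186.1  56.3] F [ 0.32  0.13 -0.76] gap 0.3 zaxis [ 0.002  0.004 -1.   ]
4 shift mm [-235.6  -49.5  -18.5]
3 shift mm [-161.6  -25.6  -22.2]
2 shift mm [-76.2 -20.6 -24. ]
1 shift mm [  0.   -0.2 -19.7]
```

```bash
python3 -m crank '0 0 0 0 0 0.003 0;0 0 0 0 0 0.006 0;0 0 0 0 0 0.009 0;0 0 0 0 0 0.012 0;0 0 0 0 0 0.013 0;0 0 0 0 0 0.013 0;0 0 0 0 0 0.013 0'; python3 force.py; python3 - <<'E'
from h import *
f=bot.grab_frame("side");cv2.imwrite("pics/end.png",cv2.resize(f["pixels"][130:260,270:440],None,fx=4.5,fy=4.5,interpolation=cv2.INTER_CUBIC))
# change check against start, away from the arm
c=cloud(f);a=np.load("side.npz")["c"]
for n,x in(("start",a),("now",c)):
  for t in((601.6,-49.7),(594,27.7),(564.4,107.9)):
    s=(np.hypot(x[...,0]-t[0],x[...,1]-t[1])<16)&(x[...,2]>63)&(x[...,2]<90);print(n,t,s.sum(),x[s].mean(0).round(1),np.percentile(x[s][:,2],95).round(1))
E
```

```text
time_s: 13.85
position: [552.9, 186.2, 43.4]
tool_rot: [-1.721, -2.628, -0.007]
contact_force: [0.1, -0.7, 2.7]
finger_gap: -0.2
F mean [-0.6   0.23  1.35] sd [0.35 0.33 0.47] pos [552.91 186.19  43.45] [0.01 0.01 0.03] 14.25
start (601.6, -49.7) 31 [599.7 -48.8  73.1] 78.0
start (594, 27.7) 34 [592.8  27.6  75.7] 81.6
start (564.4, 107.9) 40 [562.4 108.9  78. ] 82.5
now (601.6, -49.7) 30 [599.7 -48.8  73.4] 76.3
now (594, 27.7) 36 [592.5  28.2  75.5] 80.7
now (564.4, 107.9) 40 [562.6 108.5  77.7] 82.3
```

View pics/end.png

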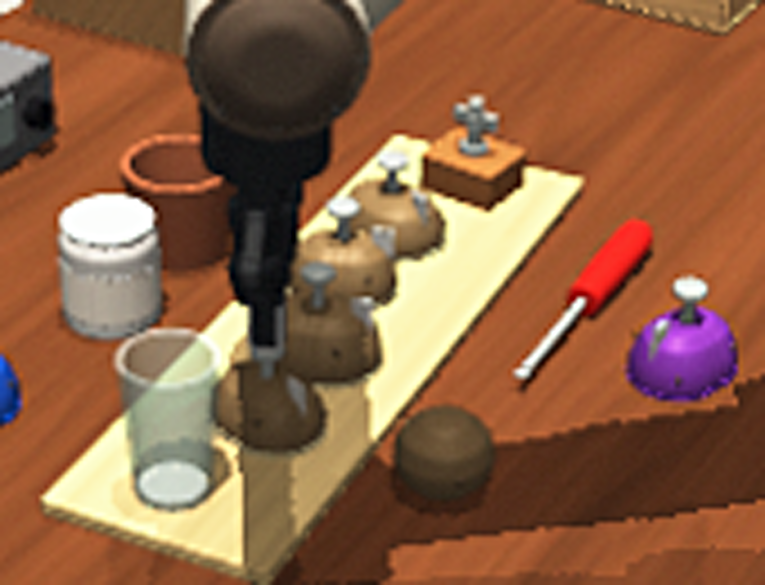

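The final picture shows the fingertips resting on cell1's head (265,355). The other heads and objects are unmoved. The dip is about 3.5 mm by force and 4.9 mm by geometry, both well inside the limits.

```bash
python3 -c "from station import bot;print(bot.finish_job())"; python3 go.py|head -1
```

```text
the job is handed in; nothing more can be done
None
the job is handed in; nothing more can be done
```

I touched all four bolts in order from the terminal block, which stands at the plank's −y end: cell4, cell3, cell2, then cell1. The job was handed in at about 14.3 s with the fingertips still resting on cell1; no verdict was reported.

- **Dips:** averaged force gives about 6 mm (cell4), 4 mm (cell3) and 4.5 mm (cell2). For cell1 it gives about 3.5 mm, while geometry from the expected contact height gives 4.9 mm. Both are well inside 1 to 12 mm.
- **Last check:** in the final side view, the heads of cells 2, 3 and 4 are within about 1 mm of where they started. By eye, the terminal block, jar, whole potato, can and driver had not moved; the bowl was outside the picture and the pot partly behind the arm.
- **Disagreement:** the fingertips sat about 28 mm higher than the reported TCP. I found this from the side camera's depth, and the contact force on the first bolt confirmed it, so all press heights allowed for it.

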